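# Tip the copper heat spreader out of its pocket and lay it on the heat sink

## Robot

A 6-joint arm with a two-finger parallel gripper is mounted at the origin on the work surface. World frame = base frame: x ahead of the robot, y to its left, z up, the work surface at z = 0. Lengths are in m, angles in rad, forces in N, time in s.
With the tool pointing down it reaches from about 0.3 to 0.825 m from the base axis. Payload 5.4 kg.
Tool frame: the origin (TCP) lies on the mounting face of the last link; the fingertips stand 190 mm ahead of it and the grasp point (between the pads) lies 171 mm ahead of it; z points along the fingers, y is the line along which they close (so a half turn about z gives the same grasp; the last joint's range is limited). The gripper opens to 92 mm and grips with 3 to 60 N. Pads are 20 mm wide; open, the fingers measure 128 mm over their backs; the gripper's body (75 mm by 189 mm) begins 69 mm behind the grasp point.
Start: joints at [1.035, 0.158, 1.597, -0, 1.386, -0.21], TCP at [0.184, 0.545, 0.405] pointing down, gripper open.
Joint ranges: [-2.91, 2.91], [-0.94, 2.29], [0.18, 2.7], [-1.29, 4.43], [0.17, 2.64], [-3, 3]. Speed limits (rad/s): [2.57, 2.57, 3.14, 3.14, 3.14, 3.14].

## Interface

Orientations are given as a unit quaternion [x, y, z, w].
In Python, from cell import read_state, eyes, r gives the robot as it stands.
- The arm moves only by the tool jog_arm, never from a script. Its argument "targets" is a list of rows, each an object of numbers: "dx", "dy", "dz": the shift along the tool's x, y, z as a fraction of full scale; "ax", "ay", "az": the turn, a rotation vector about the tool's x, y, z as a fraction of full scale; "claw": the opening, from -1 (shut) to 1 (fully open). In form: [{"dx": .., "dy": .., "dz": .., "ax": .., "ay": .., "az": .., "claw": ..}, ...]. A call has 1 to 12 rows; each row is the pose to reach, as a shift and turn from the pose commanded when the call began, along the tool's axes at that moment; what a row does not reach only later rows make up. Full scale, the value 1, is 0.3 m for a shift and 120 degrees for a turn. A row lasts 1/12 s, in which the tool goes at most 41.7 mm and 7.16 degrees, less where a joint would pass 70% of its speed; a pose out of reach is approached as far as the arm can. A call with a number of a shift or a turn outside -1 to 1 is refused whole. A call with a gripper value outside its range is refused whole. The fingers move at their own pace and stop on an object; "force" is the grip in N (left out, the last holds). Time passes only in rows, so rows that repeat a pose let the fingers close. It gives the time, the measured TCP pose, the force, the opening and the grip force at its end, in the units of the state.
- read_state(): the state, without advancing time (a new reading comes with each control period).
- eyes.read_camera(name): name is "scene" or "top" or "wrist"; returns a dict with "color" (384x512x3 uint8, red, green, blue), "z_map" (384x512 float32, m along the optical axis (not along the pixel's ray), 0 where there is no reading), "K" (3x3 intrinsics, pixels), "D" ([k1, k2, p1, p2, k3] as OpenCV has them; the pictures are not rectified), "R" (3x3) and "t" (3): a world point X has camera coordinates R X + t; the wrist camera has in their place "mount" (4x4, takes a point from camera to tool coordinates, whose origin is the TCP and whose axes are the flange's). Camera axes: x right, y down, z forward; pixel columns grow to the right and rows downward; lengths in m; the calibration is good to about 2 mm. A picture is of the moment at which its call begins: read the wrist's pose just before it.
- r.hand_in(): hands the job in; it is judged then, once.
The state is a dict: "time": time; "joint_pos": joint angles; "dq": joint speeds; "effort": joint torques, N m; "position": TCP position; "eef_rot": TCP orientation; "contact_force": force on the tool from outside, world axes, zero at the start; "torque": the same for the moment, N m; "width": finger opening in m; "grip_force": force on a finger pad.
Only numpy, scipy, OpenCV 4.12 (cv2) and the standard library are available. Lean on these libraries where they do the work, as an engineer would, in place of code of your own. Each camera call takes 0.05 s, during which the arm holds its last target. There are 200 camera calls.

## Task

Fetch the copper heat-spreader plate from the black component tray: press down the end of it next to the thumb cut so that the other end tips up out of the pocket, then grip it by its sides, lift it out and lay it flat, without dropping it, in the middle of the grey thermal pad on the finned heat sink, lengthwise along the pad. Leave the aluminium and the white ceramic plates lying in their pockets.

Things in the scene. Friction and masses are not known exactly. Their poses are not given: they have to be found in the camera images.
- copper (a point): Centre of the copper plate, a loose slab 66 (x) x 40 (y) x 12 (z) mm, 0.28 kg, flush in its pocket of a fixed black tray (tray top z = 38 mm). +x points to its thumb-cut end. Press the top face 26-32 mm from the centre towards +x, 5-8 mm down, under 10 N: it rocks over and stays propped at 32 deg; then grip the sides 12-18 mm from the centre towards -x, fingertips 1-4 mm above the tray top.
- alu (a point): Centre of the bare aluminium plate, of the same size and axes, in another pocket. All three pockets: 1.5 mm gap at the sides and the -x end, a thumb cut 17 mm long at the +x end; the floor slopes away from just past the middle towards +x. A tipped plate slides up to 4 mm to +x and its -x end stands 14 mm above the tray top.
- ceramic (a point): Centre of the white ceramic plate, of the same size and axes, in another pocket. The three pockets lie side by side along y, 68 mm from centre to centre, parted by 25 mm walls as high as the plates; which plate lies where varies.
- pad (a point): Centre of the top face of the grey thermal pad, 94 (x) x 58 (y) mm, 32 mm above the bench; it is 2 mm thick and lies on the middle of a fixed finned aluminium heat sink 130 (x) x 90 (y) mm. x runs along the pad's length, z up.
Things that resemble listed ones, but are neither listed nor needed, are in the scene too. There is more than one size of the part that bears copper; the job needs the larger. Of the things that look like the part that bears pad, the smaller one is meant.

How it is judged:
By the outcome, as a careful person would: the job done as asked, in the order asked, and still so for the second after the job is handed in, with the robot touching nothing.
It also fails if it takes over 45 s, if anything falls off the work surface, if the arm or the gripper's body presses on something with over 40 N, if the wrist force passes 120 N, or if a joint passes its speed limit or range.

## Working session

There is one attempt and no reset: what is moved stays moved. The work goes in short steps, Python scripts to look and compute and a tool call to move; the robot and the scene stay as the last step left them, time stands still between calls to the robot, and variables do not carry over. Pictures are saved under pics/ and viewed, at most 10 in all, crops included, and the job is handed in when it is done.

Besides the shell and the picture viewer there is one more tool, called by a JSON object that holds its "api" and its "payload", one argument or row to a line. jog_arm: Moves the arm, as the interface text tells. Shift numbers are shares of 0.3 m and turn numbers shares of 120 degrees, none past 1 either way. Its arguments: {"type":"object","properties":{"targets":{"type":"array","items":{"type":"object","properties":{"dx":{"type":"number"},"dy":{"type":"number"},"dz":{"type":"number"},"ax":{"type":"number"},"ay":{"type":"number"},"az":{"type":"number"},"claw":{"type":"number"}}}},"force":{"type":"number"}},"required":["targets"]}

```bash
mkdir -p pics; ls
cat > h.py <<'E'
import numpy as np, cv2
from cell import read_state, eyes, r
from scipy.spatial.transform import Rotation as Ro
def cam(n):
    s=read_state(); c=eyes.read_camera(n)
    if n=="wrist":
        T=np.eye(4);T[:3,:3]=Ro.from_quat(s["eef_rot"]).as_matrix();T[:3,3]=s["position"]
        W=T@np.array(c["mount"])
    else:
        W=np.eye(4);R=np.array(c["R"]);W[:3,:3]=R.T;W[:3,3]=-R.T@np.array(c["t"])
    c["W"]=W; return c
def und(c,px):
    p=np.array(px,float).reshape(-1,1,2)
    return cv2.undistortPoints(p,np.array(c["K"]),np.array(c["D"])).reshape(-1,2)
def plane(c,px,z):
    u=und(c,px); d=np.c_[u,np.ones(len(u))]@c["W"][:3,:3].T; o=c["W"][:3,3]
    return o+d*((z-o[2])/d[:,2])[:,None]
def zpt(c,px):
    u=und(c,px); z=np.array([c["z_map"][int(round(b)),int(round(a))] for a,b in px])
    return (np.c_[u,np.ones(len(u))]*z[:,None])@c["W"][:3,:3].T+c["W"][:3,3]
def save(im,n,s=1):
    cv2.imwrite("pics/"+n,cv2.resize(im[:,:,::-1],None,fx=s,fy=s,interpolation=cv2.INTER_CUBIC))
E
python3 - <<'E'
from h import *
a=cam("top");b=cam("scene")
save(a["color"],"top.png",1.5);save(b["color"],"scene.png",1.5)
print(a["W"][:3,3],b["W"][:3,3])
E
```

```text
pics
[ 0.36031552 -0.04914747  0.80737947] [0.74690786 0.14571252 0.66735984]
```

View pics/top.png

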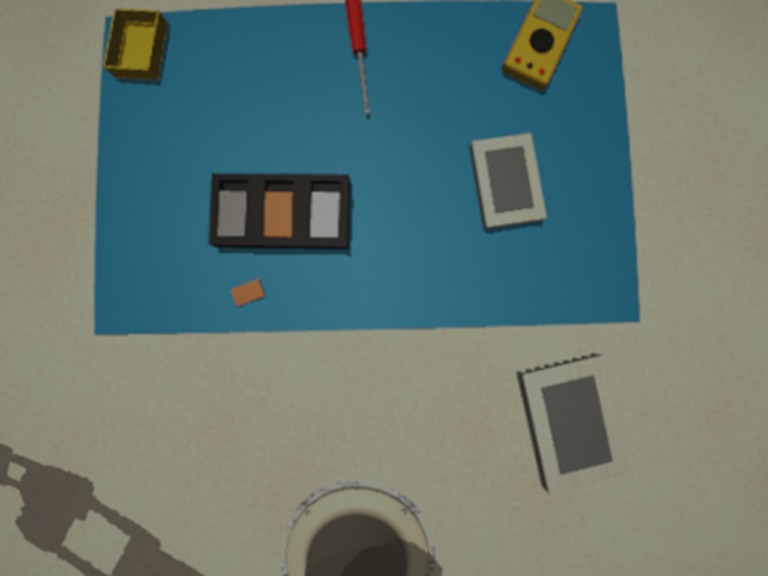

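View pics/scene.png

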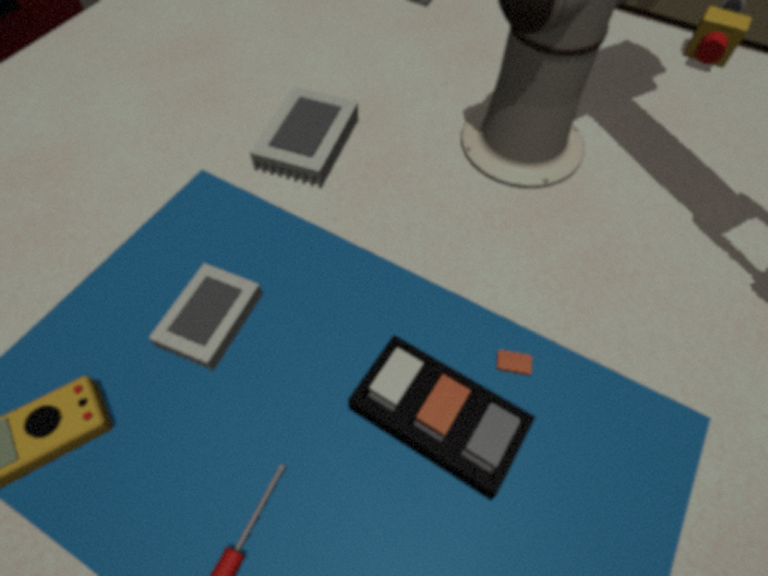

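Top view (768×576 picture): the tray is at (280,212), with alu at (232,213), the copper plate at (279,213) and ceramic at (325,214). The thumb cuts are on the upper side, around row 186. A small loose copper chip at (247,292) is a decoy. There are two heat sinks, at (508,180) on the mat and (575,425) near the base. I'll measure both and pick the smaller.

Run:
```python
from h import *
a=cam("top"); im=a["color"]; hsv=cv2.cvtColor(im,cv2.COLOR_RGB2HSV)
def rect(mask,z,name,zr=True):
    cs,_=cv2.findContours(mask.astype(np.uint8),cv2.RETR_EXTERNAL,cv2.CHAIN_APPROX_NONE)
    for c in sorted(cs,key=cv2.contourArea)[::-1][:3]:
        if cv2.contourArea(c)<60: continue
        m=c.reshape(-1,2).mean(0)
        zz=zpt(a,[m])[0][2]
        P=plane(a,c.reshape(-1,2),zz if z is None else z)
        (cx,cy),(w,h),an=cv2.minAreaRect((P[:,:2]*1000).astype(np.float32))
        print(name,"px",m.round(),"z",zz.round(4),"c",round(cx,1),round(cy,1),"size",round(w,1),round(h,1),"ang",round(an,1))
H,S,V=hsv[...,0].astype(int),hsv[...,1],hsv[...,2]
rect((H<15)&(S>100)&(V>90),None,"cop")
yy,xx=np.mgrid[:384,:512]
for n,(x,y) in {"A":(339,120),"B":(383,283)}.items():
    g=im[y,x].astype(int); print(n,g)
    win=(abs(xx-x)<60)&(abs(yy-y)<60)
    rect((abs(im.astype(int)-g).max(2)<22)&win,None,"pad"+n)
    print(zpt(a,[(x,y)]))
for n,(x,y) in {"alu":(155,142),"cer":(217,143)}.items(): print(n,zpt(a,[(x,y)]))
A=im[80:345,130:430]; save(A,"crop.png",2)
```

```text
cop px [185. 142.] z 0.0352 c 511.1 102.7 size 39.7 64.9 ang 89.5
cop px [237.  15.] z 0.0269 c 806.5 -14.2 size 82.9 21.0 ang 5.6
cop px [165. 195.] z 0.0092 c 399.0 154.2 size 25.9 44.1 ang 19.1
A [82 82 75]
padA px [339. 119.] z 0.0324 c 555.8 -237.0 size 93.2 57.4 ang 7.6
[[ 0.55423755 -0.23680085  0.03179841]]
B [78 76 70]
padB px [384. 283.] z 0.0429 c 197.0 -320.6 size 127.1 78.3 ang 11.2
[[ 0.19717519 -0.31750165  0.04287098]]
alu [[0.5137902  0.168623   0.03661734]]
cer [[0.50768249 0.03236536 0.0364856 ]]
```

View pics/crop.png

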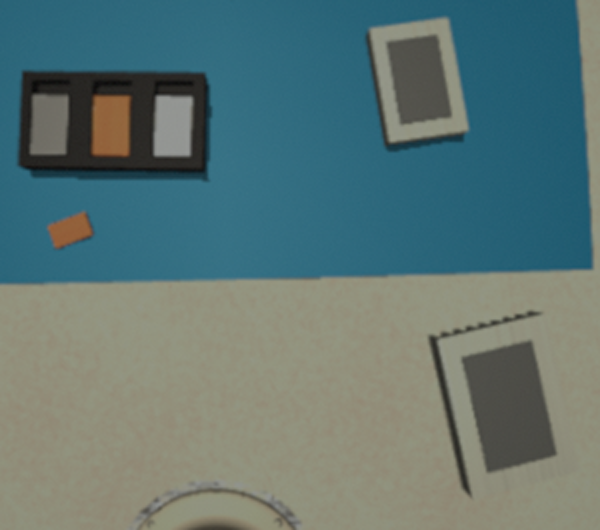

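Two candidates fit "pad":
- Heat sink A at crop (418,80): pad 93×57 mm at z 32 mm. This matches, and it is the smaller of the two.
- Heat sink B at crop (508,407): pad 127×78 mm at z 43 mm. This is the larger decoy.

For copper, the plate in the tray at crop (111,125) measures 40×65 mm, so it is the one needed. The chip at (70,230) is only 26×44 mm. Next I'll plan the approach over the tray.

```bash
cat >> h.py <<'E'
def pose(): 
    s=read_state(); return np.array(s["position"]),Ro.from_quat(s["eef_rot"])
def down(yaw,tilt=0,base=None):
    # tool down; tool x along yaw direction (rad); tilt: rotation about world axis 'yaw+90deg'
    x=np.array([np.cos(yaw),np.sin(yaw),0]);z=np.array([0,0,-1.]);y=np.cross(z,x)
    return Ro.from_rotvec(tilt*np.array([-np.sin(yaw),np.cos(yaw),0]))*Ro.from_matrix(np.c_[x,y,z])
def go(p,R,p0=None,R0=None):
    if p0 is None: p0,R0=pose()
    d=R0.inv().apply(np.array(p)-p0)/0.3; a=(R0.inv()*R).as_rotvec()/np.radians(120)
    print("d",d.round(4),"a",a.round(4));
E
python3 - <<'E'
from h import *
s=read_state();p,R=pose();print(p,R.as_matrix().round(3),s["joint_pos"],s["time"])
for y in (0,np.pi): go([0.50,0.10,0.33],down(y))
c=cam("wrist");print(np.array(c["mount"]).round(3))
E
```

```text
[0.18394504 0.54455811 0.40397358] [[-0.947  0.32  -0.001]
 [ 0.32   0.947 -0.001]
 [ 0.    -0.001 -1.   ]] [ 1.03491137e+00  1.58875971e-01  1.59791750e+00 -5.05318614e-05
  1.38620170e+00 -2.10123489e-01] 0.15
d [-1.4724 -1.0664  0.2477] a [-3.0000e-04  9.0000e-04  1.3445e+00]
d [-1.4724 -1.0664  0.2477] a [-0.0006 -0.0002 -0.1555]
[[ 0.001 -0.958 -0.288  0.082]
 [ 1.     0.     0.001  0.   ]
 [-0.001 -0.288  0.958  0.02 ]
 [ 0.     0.     0.     1.   ]]
```

{"api": "jog_arm", "payload": {
  "targets": [
    {"dx":-0.95,"dy":-0.66,"dz":0.15,"az":-0.155},
    {"dx":-0.95,"dy":-0.66,"dz":0.15,"az":-0.155},
    {"dx":-0.95,"dy":-0.66,"dz":0.15,"az":-0.155},
    {"dx":-0.95,"dy":-0.66,"dz":0.15,"az":-0.155},
    {"dx":-0.95,"dy":-0.66,"dz":0.15,"az":-0.155},
    {"dx":-0.95,"dy":-0.66,"dz":0.15,"az":-0.155},
    {"dx":-0.95,"dy":-0.66,"dz":0.15,"az":-0.155},
    {"dx":-0.95,"dy":-0.66,"dz":0.15,"az":-0.155},
    {"dx":-0.95,"dy":-0.66,"dz":0.15,"az":-0.155},
    {"dx":-0.95,"dy":-0.66,"dz":0.15,"az":-0.155}
  ]
}}

```text
validation failed for argument at $.ta...
```

Run:
```python
from h import *
print(pose()[0]); go([0.53,0.10,0.33],down(np.pi))
```

```text
[0.18395769 0.54459855 0.40410501]
d [-1.5671 -1.0346  0.2478] a [-0.0005 -0.0002 -0.1555]
```

{"api": "jog_arm", "payload": {
  "targets": [
    {"dx":-0.95,"dy":-0.66,"dz":0.15,"ax":0,"ay":0,"az":-0.155,"claw":1},
    {"dx":-0.95,"dy":-0.66,"dz":0.15,"ax":0,"ay":0,"az":-0.155,"claw":1},
    {"dx":-0.95,"dy":-0.66,"dz":0.15,"ax":0,"ay":0,"az":-0.155,"claw":1},
    {"dx":-0.95,"dy":-0.66,"dz":0.15,"ax":0,"ay":0,"az":-0.155,"claw":1},
    {"dx":-0.95,"dy":-0.66,"dz":0.15,"ax":0,"ay":0,"az":-0.155,"claw":1},
    {"dx":-0.95,"dy":-0.66,"dz":0.15,"ax":0,"ay":0,"az":-0.155,"claw":1},
    {"dx":-0.95,"dy":-0.66,"dz":0.15,"ax":0,"ay":0,"az":-0.155,"claw":1},
    {"dx":-0.95,"dy":-0.66,"dz":0.15,"ax":0,"ay":0,"az":-0.155,"claw":1},
    {"dx":-0.95,"dy":-0.66,"dz":0.15,"ax":0,"ay":0,"az":-0.155,"claw":1}
  ]
}}

```text
time: 0.95
position: [0.3922, 0.2629, 0.3591]
eef_rot: [0.002, 1.0, -0.001, 0.0]
contact_force: [0.0, 0.0, -0.3]
width: 0.092
grip_force: 0.0
```

Run:
```python
from h import *
print(pose()[0],read_state()["time"]); go([0.53,0.10,0.33],down(np.pi))
```

```text
[0.39221329 0.26290378 0.35912885] 0.95
d [-0.4613 -0.5412  0.0978] a [-0.0006  0.0001 -0.0018]
```

{"api": "jog_arm", "payload": {
  "targets": [
    {"dx":-0.46,"dy":-0.54,"dz":0.1,"ax":0,"ay":0,"az":0,"claw":1},
    {"dx":-0.46,"dy":-0.54,"dz":0.1,"ax":0,"ay":0,"az":0,"claw":1},
    {"dx":-0.46,"dy":-0.54,"dz":0.1,"ax":0,"ay":0,"az":0,"claw":1},
    {"dx":-0.46,"dy":-0.54,"dz":0.1,"ax":0,"ay":0,"az":0,"claw":1},
    {"dx":-0.46,"dy":-0.54,"dz":0.1,"ax":0,"ay":0,"az":0,"claw":1},
    {"dx":-0.46,"dy":-0.54,"dz":0.1,"ax":0,"ay":0,"az":0,"claw":1},
    {"dx":-0.46,"dy":-0.54,"dz":0.1,"ax":0,"ay":0,"az":0,"claw":1},
    {"dx":-0.46,"dy":-0.54,"dz":0.1,"ax":0,"ay":0,"az":0,"claw":1}
  ]
}}

```text
time: 1.62
position: [0.5282, 0.104, 0.3294]
eef_rot: [0.001, 1.0, 0.0, -0.001]
contact_force: [-0.9, 0.9, -0.0]
width: 0.0918
grip_force: 0.0
```

```bash
cat >> h.py <<'E'
def coprect(c,z):
    hsv=cv2.cvtColor(c["color"],cv2.COLOR_RGB2HSV);H,S,V=[hsv[...,i].astype(int) for i in range(3)]
    m=((H<16)&(S>100)&(V>60)).astype(np.uint8)
    cs,_=cv2.findContours(m,cv2.RETR_EXTERNAL,cv2.CHAIN_APPROX_NONE);k=max(cs,key=cv2.contourArea)
    P=plane(c,k.reshape(-1,2),z)[:,:2]*1000
    print("px",k.reshape(-1,2).mean(0).round(),"rect",cv2.minAreaRect(P.astype(np.float32)),"x",P[:,0].min().round(1),P[:,0].max().round(1),"y",P[:,1].min().round(1),P[:,1].max().round(1))
E
python3 - <<'E'
from h import *
print(pose()[0],pose()[1].as_quat().round(4),read_state()["time"])
c=cam("wrist"); save(c["color"],"w1.png",1.5); coprect(c,.038)
E
```

```text
[0.52816649 0.10398543 0.3293714 ] [ 9.e-04  1.e+00  3.e-04 -6.e-04] 1.6167
px [256. 174.] rect ((511.0268859863281, 102.7892074584961), (42.60527420043945, 68.15300750732422), 87.55514526367188) x 476.2 545.4 y 80.3 125.0
```

View pics/w1.png

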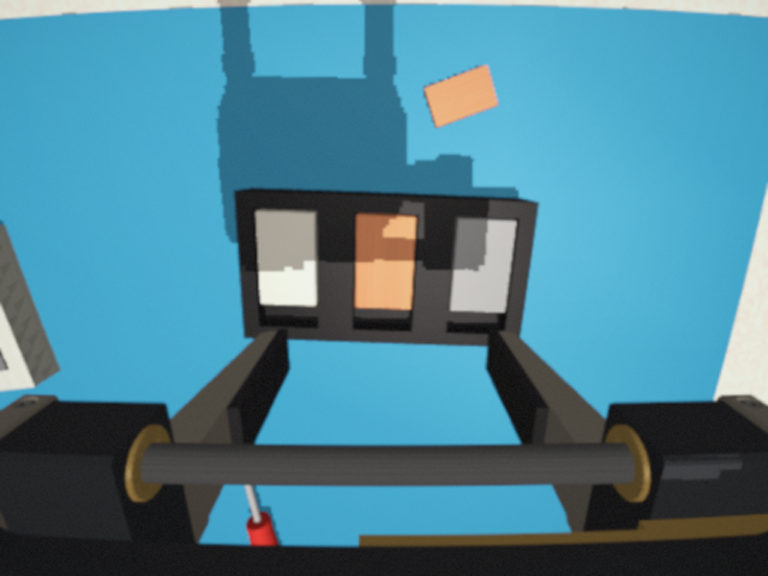

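The wrist view shows copper at (385,260) between ceramic on the left and alu on the right. Its thumb cut is at (382,318), towards +x. Both views put the centre at (511,103) mm, with yaw about −2.5°.

Run:
```python
from h import *
go([.541,.1015,.236],down(np.pi-.0436))
```

```text
d [-0.0442 -0.0106  0.3119] a [ 0.0002 -0.0004  0.0206]
```

{"api": "jog_arm", "payload": {
  "targets": [
    {"dx":-0.044,"dy":-0.011,"dz":0.1,"ax":0,"ay":0,"az":0.02,"claw":-1},
    {"dx":-0.044,"dy":-0.011,"dz":0.15,"ax":0,"ay":0,"az":0.02,"claw":-1},
    {"dx":-0.044,"dy":-0.011,"dz":0.2,"ax":0,"ay":0,"az":0.02,"claw":-1},
    {"dx":-0.044,"dy":-0.011,"dz":0.25,"ax":0,"ay":0,"az":0.02,"claw":-1},
    {"dx":-0.044,"dy":-0.011,"dz":0.28,"ax":0,"ay":0,"az":0.02,"claw":-1},
    {"dx":-0.044,"dy":-0.011,"dz":0.3,"ax":0,"ay":0,"az":0.02,"claw":-1},
    {"dx":-0.044,"dy":-0.011,"dz":0.31,"ax":0,"ay":0,"az":0.02,"claw":-1},
    {"dx":-0.044,"dy":-0.011,"dz":0.31,"ax":0,"ay":0,"az":0.02,"claw":-1},
    {"dx":-0.044,"dy":-0.011,"dz":0.31,"ax":0,"ay":0,"az":0.02,"claw":-1},
    {"dx":-0.044,"dy":-0.011,"dz":0.31,"ax":0,"ay":0,"az":0.02,"claw":-1}
  ]
}}

```text
time: 2.5
position: [0.5421, 0.1006, 0.2377]
eef_rot: [0.021, 1.0, 0.0, 0.001]
contact_force: [-1.0, -0.1, 0.3]
width: 0.0273
grip_force: 0.0
```

Run:
```python
from h import *
go([.541,.1015,.224],down(np.pi-.0436));s=read_state();print(s["width"],s["contact_force"],s["position"])
c=cam("wrist"); save(c["color"],"w2.png",1.5)
```

```text
d [0.0038 0.003  0.0456] a [0.     0.0008 0.0003]
0.0273438520595742 [-0.96360962 -0.11097031  0.27255667] [0.5420772  0.10055212 0.23769534]
```

View pics/w2.png

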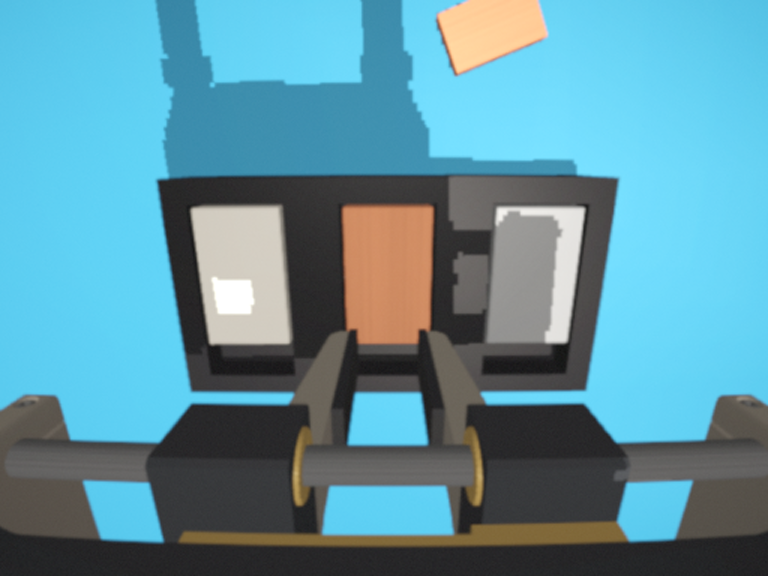

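The view shows the fingers centred on copper (columns 343–433), just past its thumb-cut end at row 343, and still closing. Next I finish closing and press in small steps.

{"api": "jog_arm", "payload": {
  "targets": [
    {"dx":0.005,"dy":0.003,"dz":0,"ax":0,"ay":0,"az":0,"claw":-1},
    {"dx":0.005,"dy":0.003,"dz":0,"ax":0,"ay":0,"az":0,"claw":-1},
    {"dx":0.005,"dy":0.003,"dz":0,"ax":0,"ay":0,"az":0,"claw":-1},
    {"dx":0.005,"dy":0.003,"dz":0.01,"ax":0,"ay":0,"az":0,"claw":-1},
    {"dx":0.005,"dy":0.003,"dz":0.02,"ax":0,"ay":0,"az":0,"claw":-1},
    {"dx":0.005,"dy":0.003,"dz":0.028,"ax":0,"ay":0,"az":0,"claw":-1},
    {"dx":0.005,"dy":0.003,"dz":0.034,"ax":0,"ay":0,"az":0,"claw":-1},
    {"dx":0.005,"dy":0.003,"dz":0.04,"ax":0,"ay":0,"az":0,"claw":-1},
    {"dx":0.005,"dy":0.003,"dz":0.044,"ax":0,"ay":0,"az":0,"claw":-1},
    {"dx":0.005,"dy":0.003,"dz":0.044,"ax":0,"ay":0,"az":0,"claw":-1}
  ]
}}

```text
time: 3.38
position: [0.5401, 0.1014, 0.2231]
eef_rot: [0.022, 1.0, 0.0, -0.0]
contact_force: [-0.7, 0.8, -1.1]
width: 0.0004
grip_force: 0.0
```

{"api": "jog_arm", "payload": {
  "targets": [
    {"dx":0,"dy":0,"dz":0.004,"ax":0,"ay":0,"az":0,"claw":-1},
    {"dx":0,"dy":0,"dz":0.007,"ax":0,"ay":0,"az":0,"claw":-1},
    {"dx":0,"dy":0,"dz":0.009,"ax":0,"ay":0,"az":0,"claw":-1},
    {"dx":0,"dy":0,"dz":0.009,"ax":0,"ay":0,"az":0,"claw":-1},
    {"dx":0,"dy":0,"dz":0.009,"ax":0,"ay":0,"az":0,"claw":-1}
  ]
}}

```text
time: 3.8
position: [0.5402, 0.1014, 0.2208]
eef_rot: [0.022, 1.0, -0.0, 0.0]
contact_force: [0.0, -0.3, 0.4]
width: 0.0005
grip_force: 0.0
```

Run:
```python
from h import *
s=read_state();print(s["contact_force"],s["position"])
c=cam("wrist"); save(c["color"],"w3.png",1.5)
for v in range(125,235,10): print(v,zpt(c,[(258,v)]).round(4), c["color"][v,258])
```

```text
[ 0.02717364 -0.27083902  0.3527902 ] [0.54022495 0.10143503 0.22082615]
125 [[0.4674 0.1052 0.0383]] [60 59 59]
135 [[0.4732 0.1049 0.038 ]] [56 54 56]
145 [[0.4805 0.1046 0.0274]] [56 55 55]
155 [[0.4873 0.1043 0.0255]] [54 52 52]
165 [[0.4895 0.1042 0.0475]] [184 121  86]
175 [[0.4946 0.104  0.0513]] [186 123  88]
185 [[0.5016 0.1037 0.0474]] [185 121  85]
195 [[0.5091 0.1034 0.0433]] [186 123  86]
205 [[0.518  0.103  0.0367]] [186 122  86]
215 [[0.5272 0.1026 0.0311]] [187 123  87]
225 [[0.5303 0.1025 0.0407]] [74 54 48]
```

View pics/w3.png

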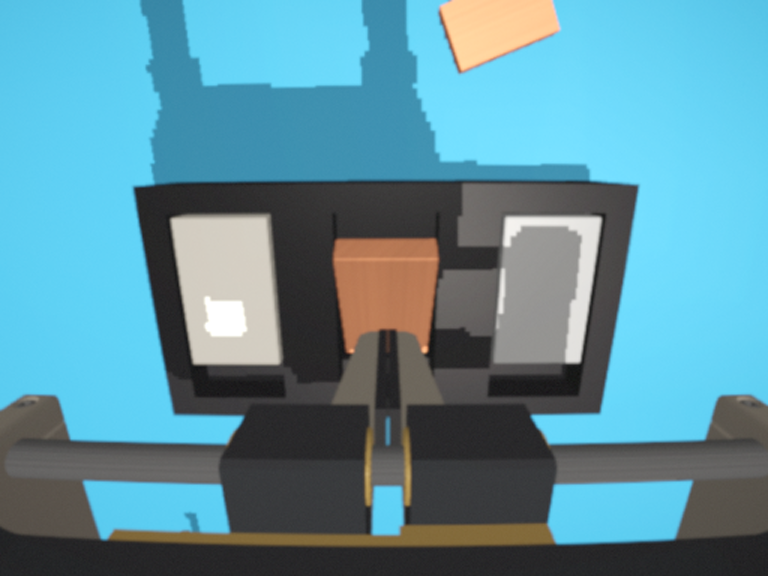

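Copper is tipped: the high edge at (386,258) is at z≈51 mm, with a slope of about 32°, and it stays propped with no force on it. I'll retract, move back, open the fingers and grip the sides.

{"api": "jog_arm", "payload": {
  "targets": [
    {"dx":0,"dy":0,"dz":-0.08,"ax":0,"ay":0,"az":0,"claw":-1},
    {"dx":0,"dy":0,"dz":-0.16,"ax":0,"ay":0,"az":0,"claw":0.4},
    {"dx":0.06,"dy":0,"dz":-0.17,"ax":0,"ay":0,"az":0,"claw":0.4},
    {"dx":0.13,"dy":0,"dz":-0.17,"ax":0,"ay":0,"az":0,"claw":0.4},
    {"dx":0.13,"dy":0,"dz":-0.17,"ax":0,"ay":0,"az":0,"claw":0.4},
    {"dx":0.13,"dy":0,"dz":-0.17,"ax":0,"ay":0,"az":0,"claw":0.4},
    {"dx":0.13,"dy":0,"dz":-0.17,"ax":0,"ay":0,"az":0,"claw":0.4},
    {"dx":0.13,"dy":0,"dz":-0.17,"ax":0,"ay":0,"az":0,"claw":0.4},
    {"dx":0.13,"dy":0,"dz":-0.17,"ax":0,"ay":0,"az":0,"claw":0.4},
    {"dx":0.13,"dy":0,"dz":-0.17,"ax":0,"ay":0,"az":0,"claw":0.4},
    {"dx":0.13,"dy":0,"dz":-0.17,"ax":0,"ay":0,"az":0,"claw":0.4}
  ]
}}

```text
time: 4.77
position: [0.5016, 0.103, 0.2717]
eef_rot: [0.022, 1.0, 0.0, -0.0]
contact_force: [1.2, 0.8, 0.2]
width: 0.0638
grip_force: 0.0
```

Run:
```python
from h import *
s=read_state();print(s["width"],s["position"]);go([.501,.1032,.2305],down(np.pi-.0436))
c=cam("top");hsv=cv2.cvtColor(c["color"],cv2.COLOR_RGB2HSV)
c=cam("wrist"); coprect(c,.045)
for v in range(120,260,5):
    if c["color"][v,258,0]>1.4*c["color"][v,258,2]: print(v,zpt(c,[(258,v)]).round(4))
```

```text
0.06378097034890177 [0.50160068 0.10303108 0.27171354]
d [0.002  0.0005 0.1374] a [ 0.     -0.      0.0002]
px [257. 221.] rect ((509.9233703613281, 102.60203552246094), (42.577266693115234, 47.89004135131836), 87.54855346679688) x 485.2 534.6 y 82.0 124.5
195 [[0.4921 0.1041 0.0261]]
200 [[0.4892 0.1042 0.0483]]
205 [[0.492  0.1041 0.0523]]
210 [[0.4971 0.1039 0.0499]]
215 [[0.5025 0.1037 0.0471]]
220 [[0.5086 0.1034 0.0431]]
225 [[0.5149 0.1031 0.0393]]
230 [[0.5221 0.1028 0.034 ]]
235 [[0.5286 0.1026 0.0306]]
240 [[0.536  0.1022 0.0259]]
245 [[0.5434 0.1019 0.0218]]
```

{"api": "jog_arm", "payload": {
  "force": 40,
  "targets": [
    {"dx":0.002,"dy":0,"dz":0.06,"ax":0,"ay":0,"az":0,"claw":0.4},
    {"dx":0.002,"dy":0,"dz":0.11,"ax":0,"ay":0,"az":0,"claw":0.4},
    {"dx":0.002,"dy":0,"dz":0.13,"ax":0,"ay":0,"az":0,"claw":0.4},
    {"dx":0.002,"dy":0,"dz":0.136,"ax":0,"ay":0,"az":0,"claw":0.4},
    {"dx":0.002,"dy":0,"dz":0.136,"ax":0,"ay":0,"az":0,"claw":0.4},
    {"dx":0.002,"dy":0,"dz":0.136,"ax":0,"ay":0,"az":0,"claw":-0.3},
    {"dx":0.002,"dy":0,"dz":0.136,"ax":0,"ay":0,"az":0,"claw":-0.3},
    {"dx":0.002,"dy":0,"dz":0.136,"ax":0,"ay":0,"az":0,"claw":-0.3},
    {"dx":0.002,"dy":0,"dz":0.136,"ax":0,"ay":0,"az":0,"claw":-0.3},
    {"dx":0.002,"dy":0,"dz":0.136,"ax":0,"ay":0,"az":0,"claw":-0.3},
    {"dx":0.002,"dy":0,"dz":0.136,"ax":0,"ay":0,"az":0,"claw":-0.3},
    {"dx":0.002,"dy":0,"dz":0.136,"ax":0,"ay":0,"az":0,"claw":-0.3}
  ]
}}

```text
time: 5.87
position: [0.501, 0.1031, 0.2315]
eef_rot: [0.022, 1.0, -0.0, 0.0]
contact_force: [-1.1, 0.4, 4.0]
width: 0.0391
grip_force: 40.0
```

{"api": "jog_arm", "payload": {
  "targets": [
    {"dx":0,"dy":0,"dz":-0.02,"ax":0,"ay":0,"az":0,"claw":-0.3},
    {"dx":0,"dy":0,"dz":-0.05,"ax":0,"ay":0,"az":0,"claw":-0.3},
    {"dx":0,"dy":0,"dz":-0.09,"ax":0,"ay":0,"az":0,"claw":-0.3},
    {"dx":0,"dy":0,"dz":-0.14,"ax":0,"ay":0,"az":0,"claw":-0.3},
    {"dx":0,"dy":0,"dz":-0.19,"ax":0,"ay":0,"az":0,"claw":-0.3},
    {"dx":0,"dy":0,"dz":-0.25,"ax":0,"ay":0,"az":0,"claw":-0.3},
    {"dx":0,"dy":0,"dz":-0.31,"ax":0,"ay":0,"az":0,"claw":-0.3},
    {"dx":0,"dy":0,"dz":-0.35,"ax":0,"ay":0,"az":0,"claw":-0.3},
    {"dx":0,"dy":0,"dz":-0.35,"ax":0,"ay":0,"az":0,"claw":-0.3}
  ]
}}

```text
time: 6.62
position: [0.5016, 0.1032, 0.3397]
eef_rot: [0.021, 1.0, -0.0, 0.003]
contact_force: [-0.3, -0.3, -2.9]
width: 0.0389
grip_force: 40.0
```

```bash
cat > m.py <<'E'
from h import *
def held(fn=None):
    p,R=pose(); c=cam("wrist"); im=c["color"].astype(int)
    if fn: save(c["color"],fn,1.5)
    hsv=cv2.cvtColor(c["color"],cv2.COLOR_RGB2HSV);H,S=hsv[...,0],hsv[...,1]
    m=((H<16)&(S>100)).astype(np.uint8); cs,_=cv2.findContours(m,cv2.RETR_EXTERNAL,cv2.CHAIN_APPROX_NONE)
    k=max([q for q in cs if abs(q[:,0,0].mean()-256)<30],key=cv2.contourArea)
    m2=np.zeros_like(m);cv2.drawContours(m2,[k],-1,1,-1);m2&=m;m2=cv2.erode(m2,np.ones((3,3)))
    v,u=np.nonzero(m2);P=zpt(c,np.c_[u,v]); T=R.inv().apply(P-p)*1000
    return p,R,c,T,P
E
python3 - <<'E'
from m import *
p,R,c,T,P=held("w4.png")
print(p,read_state()["grip_force"],read_state()["width"])
for x0 in range(-50,45,5):
    q=T[(T[:,0]>=x0)&(T[:,0]<x0+5)]
    if len(q)>5: print(x0,len(q),q[:,1].min().round(1),q[:,1].max().round(1),"z",np.percentile(q[:,2],[5,50,95]).round(1))
E
```

```text
[0.50160617 0.1031501  0.33965415] 39.9701052904129 0.038948810559044915
-45 110 -17.2 17.8 z [209.4 210.6 211.9]
-40 152 -17.9 18.1 z [206.  207.6 209.2]
-35 144 -17.4 18.0 z [202.9 204.5 206. ]
-30 181 -17.9 18.4 z [199.7 201.5 203.1]
-25 175 -17.9 18.6 z [196.7 198.2 199.8]
-20 191 -17.7 18.3 z [193.6 195.  196.6]
-15 220 -18.7 18.7 z [190.5 192.  193.5]
-10 248 -18.7 20.4 z [187.1 188.7 190.2]
-5 255 -18.7 20.3 z [184.  185.4 187.1]
0 281 -18.6 20.4 z [180.7 182.2 184. ]
5 454 -19.2 20.5 z [178.6 179.9 181.9]
10 546 -19.5 20.6 z [181.3 184.5 187.6]
```

View pics/w4.png

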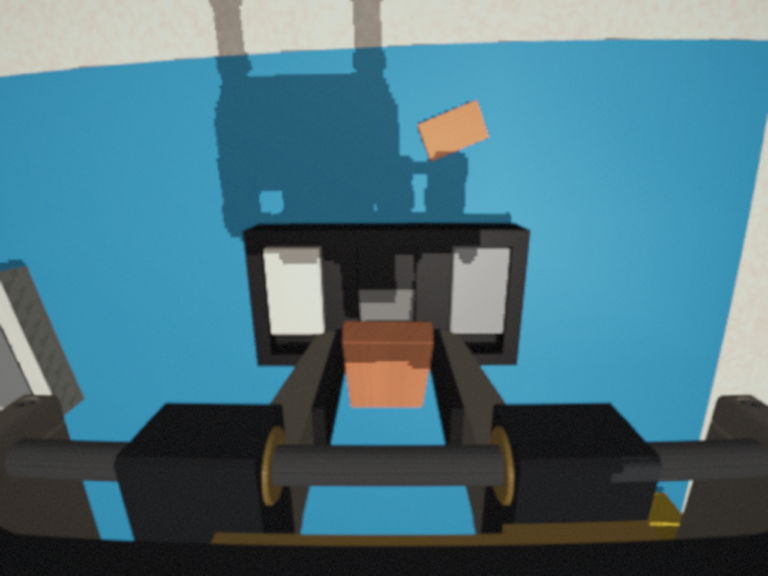

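Copper is held level across the fingers at (388,365), tilted 32° in the tool, and the other two plates are still in their pockets. Next I compute the placement pose and check the pad from the scene camera.

```bash
cat >> m.py <<'E'
def place(h,px=.5558,py=-.237,yaw=np.radians(7.6),slope=np.radians(32.3),bc=(-12.5,0.4,206.1)):
    best=None
    for s in (1,-1):
        R=down(np.pi+yaw,s*slope); d=R.apply([-np.cos(slope),0,np.sin(slope)])
        if abs(d[2])<1e-6: best=R
    p=np.array([px,py,.032+h])-best.apply(np.array(bc)/1000)
    return p,best
E
python3 - <<'E'
from m import *
p,R=place(.06);print(p,R.apply([0,0,1])); go(p,R)
c=cam("scene");x,y=136,208;im=c["color"].astype(int)
m=(abs(im-im[y,x]).max(2)<25).astype(np.uint8);cs,_=cv2.findContours(m,0,cv2.CHAIN_APPROX_NONE)
for k in cs:
    if cv2.pointPolygonTest(k,(x,y),False)>0:
        P=plane(c,k.reshape(-1,2),.032)[:,:2]*1000;print(im[y,x],cv2.minAreaRect(P.astype(np.float32)))
E
```

```text
[ 0.43621736 -0.25335928  0.25952906] [ 0.52965835  0.07067151 -0.84526183]
d [ 0.1658 -1.1965  0.2599] a [-0.0237 -0.2668 -0.0816]
[81 82 81] ((557.5481567382812, -236.9639892578125), (91.763671875, 56.32015609741211), 7.161098957061768)
```

{"api": "jog_arm", "payload": {
  "targets": [
    {"dx":0,"dy":-0.04,"dz":0,"ax":0,"ay":0,"az":0,"claw":-0.3},
    {"dx":0,"dy":-0.12,"dz":0,"ax":0,"ay":0,"az":0,"claw":-0.3},
    {"dx":0.02,"dy":-0.21,"dz":0,"ax":0,"ay":-0.03,"az":-0.01,"claw":-0.3},
    {"dx":0.04,"dy":-0.3,"dz":0,"ax":0,"ay":-0.06,"az":-0.02,"claw":-0.3},
    {"dx":0.06,"dy":-0.4,"dz":0,"ax":-0.01,"ay":-0.09,"az":-0.03,"claw":-0.3},
    {"dx":0.08,"dy":-0.5,"dz":0.02,"ax":-0.01,"ay":-0.12,"az":-0.04,"claw":-0.3},
    {"dx":0.1,"dy":-0.6,"dz":0.04,"ax":-0.015,"ay":-0.16,"az":-0.05,"claw":-0.3},
    {"dx":0.12,"dy":-0.7,"dz":0.06,"ax":-0.02,"ay":-0.2,"az":-0.06,"claw":-0.3},
    {"dx":0.14,"dy":-0.8,"dz":0.08,"ax":-0.02,"ay":-0.24,"az":-0.07,"claw":-0.3},
    {"dx":0.16,"dy":-0.88,"dz":0.1,"ax":-0.024,"ay":-0.267,"az":-0.081,"claw":-0.3},
    {"dx":0.166,"dy":-0.93,"dz":0.1,"ax":-0.024,"ay":-0.267,"az":-0.081,"claw":-0.3},
    {"dx":0.166,"dy":-0.95,"dz":0.1,"ax":-0.024,"ay":-0.267,"az":-0.081,"claw":-0.3}
  ]
}}

```text
time: 7.72
position: [0.4369, -0.1817, 0.3041]
eef_rot: [-0.061, 0.959, 0.019, 0.274]
contact_force: [0.9, -0.1, -2.0]
width: 0.0396
grip_force: 40.0
```

Run:
```python
from m import *
p,R=place(.03,.5566,-.237,np.radians(7.4));print(p,pose()[0]); go(p,R)
```

```text
[ 0.43696098 -0.25294176  0.22952906] [ 0.43687257 -0.18165228  0.30407254]
d [ 0.1565 -0.2364  0.1944] a [ 0.0008 -0.003  -0.0013]
```

{"api": "jog_arm", "payload": {
  "targets": [
    {"dx":0.02,"dy":-0.07,"dz":0.02,"ax":0,"ay":0,"az":0,"claw":-0.3},
    {"dx":0.05,"dy":-0.14,"dz":0.05,"ax":0,"ay":-0.003,"az":0,"claw":-0.3},
    {"dx":0.08,"dy":-0.2,"dz":0.1,"ax":0,"ay":-0.003,"az":-0.001,"claw":-0.3},
    {"dx":0.12,"dy":-0.23,"dz":0.15,"ax":0.001,"ay":-0.003,"az":-0.001,"claw":-0.3},
    {"dx":0.15,"dy":-0.236,"dz":0.185,"ax":0.001,"ay":-0.003,"az":-0.001,"claw":-0.3},
    {"dx":0.156,"dy":-0.236,"dz":0.194,"ax":0.001,"ay":-0.003,"az":-0.001,"claw":-0.3},
    {"dx":0.156,"dy":-0.236,"dz":0.194,"ax":0.001,"ay":-0.003,"az":-0.001,"claw":-0.3},
    {"dx":0.156,"dy":-0.236,"dz":0.194,"ax":0.001,"ay":-0.003,"az":-0.001,"claw":-0.3}
  ]
}}

```text
time: 8.38
position: [0.4476, -0.2447, 0.2402]
eef_rot: [-0.06, 0.961, 0.017, 0.271]
contact_force: [-0.2, -0.1, -3.3]
width: 0.0392
grip_force: 40.0
```

Run:
```python
from m import *
p0,R0,c,T,P=held("w5.png")
t=P[(T[:,0]<4)&(T[:,0]>-44)]*1000
A=np.c_[t[:,0],t[:,1],np.ones(len(t))];k=np.linalg.lstsq(A,t[:,2],rcond=None)[0]
print("slopes deg",np.degrees(k[:2]),"z med",np.median(t[:,2]),"rect",cv2.minAreaRect(t[:,:2].astype(np.float32)))
```

```text
slopes deg [-0.96621171 -0.27497284] z med 83.089736102837 rect ((565.6553344726562, -229.15380859375), (56.20594787597656, 39.523929595947266), 6.788701057434082)
```

View pics/w5.png

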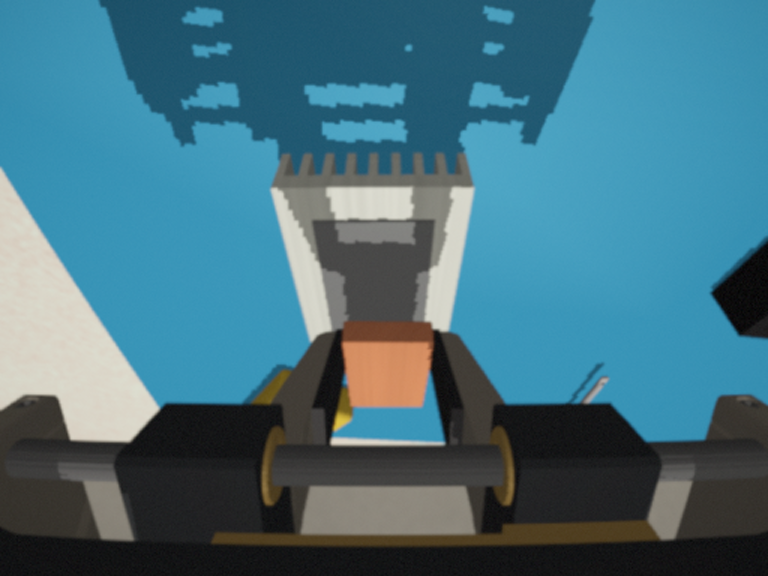

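The plate (388,365) is nearly level above the heat sink, and the pad (375,265) lies ahead in line with it. The arm is about 1 cm short of target, so I'll recompute from the actual pose.

Run:
```python
from m import *
p0,R0=pose()
b=p0+R0.apply(np.array([-12.5,.4,206.1])/1000);d=R0.apply([-np.cos(np.radians(32.3)),0,np.sin(np.radians(32.3))])
print("bottom centre",b,"dir",d, p0)
p,R=place(.015,.5566,-.237,np.radians(7.4)); go(p,R)
```

```text
bottom centre [ 0.56532931 -0.23012217  0.07162475] dir [ 0.99225189  0.12359803 -0.01263771] [ 0.44769118 -0.24495118  0.24066614]
d [ 0.0787 -0.0219  0.0539] a [-0.0019 -0.006  -0.0018]
```

{"api": "jog_arm", "payload": {
  "targets": [
    {"dx":0.03,"dy":-0.022,"dz":0.01,"ax":-0.002,"ay":-0.006,"az":-0.002,"claw":-0.3},
    {"dx":0.05,"dy":-0.022,"dz":0.03,"ax":-0.002,"ay":-0.006,"az":-0.002,"claw":-0.3},
    {"dx":0.07,"dy":-0.022,"dz":0.045,"ax":-0.002,"ay":-0.006,"az":-0.002,"claw":-0.3},
    {"dx":0.079,"dy":-0.022,"dz":0.054,"ax":-0.002,"ay":-0.006,"az":-0.002,"claw":-0.3},
    {"dx":0.079,"dy":-0.022,"dz":0.054,"ax":-0.002,"ay":-0.006,"az":-0.002,"claw":-0.3},
    {"dx":0.079,"dy":-0.022,"dz":0.054,"ax":-0.002,"ay":-0.006,"az":-0.002,"claw":-0.3}
  ]
}}

```text
time: 8.93
position: [0.4486, -0.2459, 0.2256]
eef_rot: [-0.054, 0.963, 0.017, 0.265]
contact_force: [-0.3, -0.0, -3.1]
width: 0.0392
grip_force: 40.0
```

Run:
```python
from m import *
p0,R0=pose()
b=p0+R0.apply(np.array([-12.5,.4,206.1])/1000);d=R0.apply([-np.cos(np.radians(32.3)),0,np.sin(np.radians(32.3))])
print("bottom centre",b,"dir",d, read_state()["contact_force"])
p,R=place(.001,.5566,-.237,np.radians(7.4)); go(p,R)
```

```text
bottom centre [ 0.56395981 -0.2317407   0.05494619] dir [ 0.99317713  0.11358059 -0.02643158] [-2.73872252e-01 -1.79360772e-03 -3.11285542e+00]
d [ 0.0781 -0.0192  0.0507] a [-0.0025 -0.0126 -0.0071]
```

```bash
python3 -c "
from h import *
s=read_state();print(np.round(s['joint_pos'],3),np.round(s['dq'],3))"
```

```text
[-0.852  0.126  2.067  0.674  0.744 -2.994] [-0.003 -0.005 -0.009  0.001  0.002 -0.001]
```

Joint 6 is at its −3 rad limit, so this pose can't be reached exactly. The plate is symmetric, so I'll lift, turn the tool half a turn and lay it with the lean reversed.

Run:
```python
from m import *
y=np.pi+np.radians(7.4)
go([.53,-.22,.34],down(y-np.radians(60)))
```

```text
d [-0.4351  0.0562 -0.1844] a [0.1336 0.2324 0.4799]
```

{"api": "jog_arm", "payload": {
  "targets": [
    {"dx":-0.1,"dy":0.01,"dz":-0.05,"ax":0,"ay":0,"az":0,"claw":-0.3},
    {"dx":-0.2,"dy":0.02,"dz":-0.09,"ax":0.014,"ay":0.024,"az":0.05,"claw":-0.3},
    {"dx":-0.3,"dy":0.04,"dz":-0.13,"ax":0.028,"ay":0.048,"az":0.1,"claw":-0.3},
    {"dx":-0.38,"dy":0.056,"dz":-0.17,"ax":0.042,"ay":0.072,"az":0.15,"claw":-0.3},
    {"dx":-0.43,"dy":0.056,"dz":-0.184,"ax":0.056,"ay":0.096,"az":0.2,"claw":-0.3},
    {"dx":-0.435,"dy":0.056,"dz":-0.184,"ax":0.07,"ay":0.12,"az":0.25,"claw":-0.3},
    {"dx":-0.435,"dy":0.056,"dz":-0.184,"ax":0.084,"ay":0.144,"az":0.3,"claw":-0.3},
    {"dx":-0.435,"dy":0.056,"dz":-0.184,"ax":0.098,"ay":0.168,"az":0.35,"claw":-0.3},
    {"dx":-0.435,"dy":0.056,"dz":-0.184,"ax":0.112,"ay":0.192,"az":0.4,"claw":-0.3},
    {"dx":-0.435,"dy":0.056,"dz":-0.184,"ax":0.126,"ay":0.216,"az":0.45,"claw":-0.3},
    {"dx":-0.435,"dy":0.056,"dz":-0.184,"ax":0.134,"ay":0.232,"az":0.48,"claw":-0.3},
    {"dx":-0.435,"dy":0.056,"dz":-0.184,"ax":0.134,"ay":0.232,"az":0.48,"claw":-0.3}
  ]
}}

```text
time: 9.93
position: [0.5303, -0.2201, 0.3403]
eef_rot: [0.446, 0.895, -0.0, -0.001]
contact_force: [0.9, -0.0, -2.8]
width: 0.0393
grip_force: 40.0
```

Run:
```python
from m import *
y=np.radians(7.4);s=read_state();print(np.round(s['joint_pos'],3),s["grip_force"],pose()[1].as_matrix().round(3))
go([.60,-.22,.34],down(y+np.radians(45)))
```

```text
[-6.040e-01  2.130e-01  1.666e+00 -1.000e-03  1.264e+00 -1.250e+00] 39.969459772109985 [[-0.603  0.798 -0.001]
 [ 0.798  0.603  0.   ]
 [ 0.001 -0.001 -1.   ]]
d [-0.1396  0.1856  0.0007] a [-0.0008  0.      0.6222]
```

{"api": "jog_arm", "payload": {
  "targets": [
    {"dx":-0.02,"dy":0.02,"dz":0,"ax":0,"ay":0,"az":0.04,"claw":-0.3},
    {"dx":-0.04,"dy":0.05,"dz":0,"ax":0,"ay":0,"az":0.1,"claw":-0.3},
    {"dx":-0.06,"dy":0.08,"dz":0,"ax":0,"ay":0,"az":0.16,"claw":-0.3},
    {"dx":-0.08,"dy":0.11,"dz":0,"ax":0,"ay":0,"az":0.22,"claw":-0.3},
    {"dx":-0.1,"dy":0.14,"dz":0,"ax":0,"ay":0,"az":0.28,"claw":-0.3},
    {"dx":-0.12,"dy":0.16,"dz":0,"ax":0,"ay":0,"az":0.34,"claw":-0.3},
    {"dx":-0.14,"dy":0.185,"dz":0,"ax":0,"ay":0,"az":0.4,"claw":-0.3},
    {"dx":-0.14,"dy":0.185,"dz":0,"ax":0,"ay":0,"az":0.46,"claw":-0.3},
    {"dx":-0.14,"dy":0.185,"dz":0,"ax":0,"ay":0,"az":0.52,"claw":-0.3},
    {"dx":-0.14,"dy":0.185,"dz":0,"ax":0,"ay":0,"az":0.58,"claw":-0.3},
    {"dx":-0.14,"dy":0.185,"dz":0,"ax":0,"ay":0,"az":0.622,"claw":-0.3},
    {"dx":-0.14,"dy":0.185,"dz":0,"ax":0,"ay":0,"az":0.622,"claw":-0.3}
  ]
}}

```text
time: 10.93
position: [0.5998, -0.2199, 0.3403]
eef_rot: [0.897, 0.443, 0.0, 0.001]
contact_force: [-0.5, -0.1, -3.8]
width: 0.0391
grip_force: 40.0
```

Run:
```python
from m import *
s=read_state();print(np.round(s['joint_pos'],3),pose()[0])
p,R=place(.04,.5566,-.237,np.radians(7.4-180));print(p,R.apply([0,0,1])); go(p,R)
```

```text
[-0.54   0.371  1.471  0.     1.298  0.113] [ 0.59981005 -0.21988457  0.34028107]
[ 0.67623902 -0.22105824  0.23952906] [-0.52990182 -0.06882223 -0.84526183]
d [0.1516 0.2042 0.3362] a [ 0.1067 -0.2553  0.3661]
```

{"api": "jog_arm", "payload": {
  "targets": [
    {"dx":0.02,"dy":0.02,"dz":0,"ax":0.01,"ay":-0.025,"az":0.037,"claw":-0.3},
    {"dx":0.04,"dy":0.06,"dz":0.02,"ax":0.022,"ay":-0.052,"az":0.075,"claw":-0.3},
    {"dx":0.07,"dy":0.1,"dz":0.05,"ax":0.034,"ay":-0.08,"az":0.115,"claw":-0.3},
    {"dx":0.1,"dy":0.14,"dz":0.1,"ax":0.048,"ay":-0.115,"az":0.165,"claw":-0.3},
    {"dx":0.12,"dy":0.17,"dz":0.15,"ax":0.062,"ay":-0.15,"az":0.215,"claw":-0.3},
    {"dx":0.14,"dy":0.19,"dz":0.2,"ax":0.077,"ay":-0.185,"az":0.265,"claw":-0.3},
    {"dx":0.15,"dy":0.204,"dz":0.25,"ax":0.09,"ay":-0.215,"az":0.31,"claw":-0.3},
    {"dx":0.152,"dy":0.204,"dz":0.29,"ax":0.1,"ay":-0.24,"az":0.345,"claw":-0.3},
    {"dx":0.152,"dy":0.204,"dz":0.32,"ax":0.107,"ay":-0.255,"az":0.366,"claw":-0.3},
    {"dx":0.152,"dy":0.204,"dz":0.336,"ax":0.107,"ay":-0.255,"az":0.366,"claw":-0.3},
    {"dx":0.152,"dy":0.204,"dz":0.336,"ax":0.107,"ay":-0.255,"az":0.366,"claw":-0.3}
  ]
}}

```text
time: 11.85
position: [0.676, -0.2207, 0.2377]
eef_rot: [0.958, 0.065, -0.278, 0.017]
contact_force: [0.2, -0.0, -3.3]
width: 0.0392
grip_force: 40.0
```

Run:
```python
from m import *
s=read_state();print(np.round(s['joint_pos'],3),pose()[0],s["grip_force"])
p0,R0,c,T,P=held()
t=P[(T[:,0]<4)&(T[:,0]>-44)]*1000
A=np.c_[t[:,0],t[:,1],np.ones(len(t))];k=np.linalg.lstsq(A,t[:,2],rcond=None)[0]
print("slopes deg",np.degrees(k[:2]),"z med",np.median(t[:,2]),"rect",cv2.minAreaRect(t[:,:2].astype(np.float32)))
b=p0+R0.apply(np.array([-12.5,.4,206.1])/1000);print("b",b)
p,R=place(.008,.5566,-.237,np.radians(7.4-180)); go(p,R)
for x0 in range(-55,25,5):
    q=T[(T[:,0]>=x0)&(T[:,0]<x0+5)]
    if len(q)>5: print(x0,len(q),q[:,1].min().round(1),q[:,1].max().round(1),"z",np.median(q[:,2]).round(1))
```

```text
[-0.432  0.84   1.045 -0.293  1.74   1.026] [ 0.67599192 -0.22073871  0.23768163] 39.97323453426361
slopes deg [0.27363204 0.46192989] z med 81.706345569994 rect ((555.6590576171875, -236.18228149414062), (55.382381439208984, 39.31446838378906), 7.637784004211426)
b [ 0.5563403  -0.23679369  0.07017238]
d [0.0565 0.0009 0.0892] a [ 0.0005 -0.0005  0.0025]
-45 70 -18.6 16.6 z 210.7
-40 148 -19.0 17.1 z 208.3
-35 145 -18.7 16.9 z 205.2
-30 179 -19.0 17.1 z 201.9
-25 175 -18.7 16.8 z 198.7
-20 188 -18.8 17.1 z 195.3
-15 204 -19.9 17.2 z 192.4
-10 249 -20.0 19.0 z 189.2
-5 252 -20.0 19.3 z 185.9
0 284 -19.9 19.3 z 182.7
5 425 -20.0 19.1 z 180.2
10 556 -20.1 19.3 z 184.4
```

{"api": "jog_arm", "payload": {
  "targets": [
    {"dx":0.01,"dy":0,"dz":0.015,"ax":0,"ay":0,"az":0.002,"claw":-0.3},
    {"dx":0.025,"dy":0,"dz":0.04,"ax":0,"ay":0,"az":0.002,"claw":-0.3},
    {"dx":0.042,"dy":0,"dz":0.066,"ax":0,"ay":0,"az":0.002,"claw":-0.3},
    {"dx":0.052,"dy":0.001,"dz":0.082,"ax":0,"ay":0,"az":0.002,"claw":-0.3},
    {"dx":0.056,"dy":0.001,"dz":0.089,"ax":0,"ay":0,"az":0.002,"claw":-0.3},
    {"dx":0.056,"dy":0.001,"dz":0.089,"ax":0,"ay":0,"az":0.002,"claw":-0.3},
    {"dx":0.056,"dy":0.001,"dz":0.089,"ax":0,"ay":0,"az":0.002,"claw":-0.3}
  ]
}}

```text
time: 12.48
position: [0.676, -0.2212, 0.2079]
eef_rot: [0.959, 0.061, -0.278, 0.019]
contact_force: [0.2, 0.1, -3.3]
width: 0.0393
grip_force: 40.0
```

Run:
```python
from m import *
p0,R0=pose();b=p0+R0.apply(np.array([-12.5,.4,206.1])/1000);print("b",b,read_state()["contact_force"])
p,R=place(0,.5566,-.237,np.radians(7.4-180)); go(p,R)
```

```text
b [ 0.55632759 -0.23735069  0.04043752] [ 0.21908808  0.05135231 -3.25055881]
d [ 0.0156 -0.0004  0.0232] a [ 0.0005  0.0002 -0.0009]
```

{"api": "jog_arm", "payload": {
  "targets": [
    {"dx":0.004,"dy":0,"dz":0.006,"ax":0,"ay":0,"az":0,"claw":-0.3},
    {"dx":0.008,"dy":0,"dz":0.012,"ax":0,"ay":0,"az":0,"claw":-0.3},
    {"dx":0.011,"dy":0,"dz":0.017,"ax":0,"ay":0,"az":0,"claw":-0.3},
    {"dx":0.013,"dy":0,"dz":0.02,"ax":0,"ay":0,"az":0,"claw":-0.3},
    {"dx":0.0135,"dy":0,"dz":0.021,"ax":0,"ay":0,"az":0,"claw":-0.3},
    {"dx":0.0135,"dy":0,"dz":0.021,"ax":0,"ay":0,"az":0,"claw":-0.3},
    {"dx":0.0135,"dy":0,"dz":0.021,"ax":0,"ay":0,"az":0,"claw":-0.3}
  ]
}}

```text
time: 13.07
position: [0.6761, -0.2212, 0.2006]
eef_rot: [0.959, 0.061, -0.278, 0.019]
contact_force: [-0.2, 0.1, -3.0]
width: 0.0394
grip_force: 40.0
```

Not touching yet, about 1 mm to go.

{"api": "jog_arm", "payload": {
  "targets": [
    {"dx":0.001,"dy":0,"dz":0.0015,"ax":0,"ay":0,"az":0,"claw":-0.3},
    {"dx":0.002,"dy":0,"dz":0.003,"ax":0,"ay":0,"az":0,"claw":-0.3},
    {"dx":0.002,"dy":0,"dz":0.003,"ax":0,"ay":0,"az":0,"claw":-0.3},
    {"dx":0.002,"dy":0,"dz":0.003,"ax":0,"ay":0,"az":0,"claw":-0.3}
  ]
}}

```text
time: 13.4
position: [0.6763, -0.2212, 0.1998]
eef_rot: [0.959, 0.061, -0.277, 0.019]
contact_force: [0.5, -0.1, -1.7]
width: 0.0394
grip_force: 40.0
```

{"api": "jog_arm", "payload": {
  "targets": [
    {"dx":0.001,"dy":0,"dz":0.0015,"ax":0,"ay":0,"az":0,"claw":-0.3},
    {"dx":0.0015,"dy":0,"dz":0.0025,"ax":0,"ay":0,"az":0,"claw":-0.3},
    {"dx":0.0015,"dy":0,"dz":0.0025,"ax":0,"ay":0,"az":0,"claw":-0.3},
    {"dx":0.0015,"dy":0,"dz":0.0025,"ax":0,"ay":0,"az":0,"claw":-0.3}
  ]
}}

```text
time: 13.73
position: [0.6763, -0.2212, 0.1997]
eef_rot: [0.959, 0.061, -0.278, 0.019]
contact_force: [0.6, 2.2, 5.9]
width: 0.0391
grip_force: 40.0
```

In contact. Now I release and withdraw along the tool axis.

{"api": "jog_arm", "payload": {
  "targets": [
    {"dx":0,"dy":0,"dz":0,"ax":0,"ay":0,"az":0,"claw":-0.05},
    {"dx":0,"dy":0,"dz":0,"ax":0,"ay":0,"az":0,"claw":0.1},
    {"dx":0,"dy":0,"dz":0,"ax":0,"ay":0,"az":0,"claw":0.3},
    {"dx":0,"dy":0,"dz":0,"ax":0,"ay":0,"az":0,"claw":0.3},
    {"dx":0,"dy":0,"dz":0,"ax":0,"ay":0,"az":0,"claw":0.3},
    {"dx":0,"dy":0,"dz":-0.03,"ax":0,"ay":0,"az":0,"claw":0.3},
    {"dx":0,"dy":0,"dz":-0.08,"ax":0,"ay":0,"az":0,"claw":0.3},
    {"dx":0,"dy":0,"dz":-0.16,"ax":0,"ay":0,"az":0,"claw":0.3},
    {"dx":0,"dy":0,"dz":-0.26,"ax":0,"ay":0,"az":0,"claw":0.3},
    {"dx":0,"dy":0,"dz":-0.36,"ax":0,"ay":0,"az":0,"claw":0.3},
    {"dx":-0.1,"dy":0,"dz":-0.4,"ax":0,"ay":0,"az":0,"claw":0.3},
    {"dx":-0.1,"dy":0,"dz":-0.4,"ax":0,"ay":0,"az":0,"claw":0.3}
  ]
}}

```text
time: 14.73
position: [0.7152, -0.2165, 0.3214]
eef_rot: [0.959, 0.06, -0.275, 0.021]
contact_force: [1.2, 0.3, 1.3]
width: 0.0602
grip_force: 0.0
```

Run:
```python
from m import *
print(pose()[0],read_state()["contact_force"])
a=cam("top"); hsv=cv2.cvtColor(a["color"],cv2.COLOR_RGB2HSV)
save(a["color"][60:260,120:440],"end.png",2.4)
w=cam("wrist")
for n,c in (("top",a),("wrist",w),("scene",cam("scene"))):
    hsv=cv2.cvtColor(c["color"],cv2.COLOR_RGB2HSV);H,S,V=[hsv[...,i].astype(int) for i in range(3)]
    cs,_=cv2.findContours(((H<16)&(S>100)&(V>60)).astype(np.uint8),0,cv2.CHAIN_APPROX_NONE)
    for k in cs:
        P=plane(c,k.reshape(-1,2),.044)[:,:2]*1000
        if cv2.contourArea(k)>100 and np.hypot(*(P.mean(0)-[557,-237]))<40:
            q=k.reshape(-1,2).mean(0); print(n,q,cv2.minAreaRect(P.astype(np.float32)),zpt(c,[q])[0][2])
```

```text
[ 0.71519    -0.21650884  0.32137923] [1.15987232 0.30693901 1.30057222]
top [340.45977011 118.87356322] ((555.290771484375, -235.9662628173828), (68.40026092529297, 40.80111312866211), 6.597987651824951) 0.04397672956223353
wrist [256.75483871 169.11612903] ((561.0101928710938, -235.4540557861328), (72.26114654541016, 40.52265548706055), 7.126805305480957) 0.04356288381543505
scene [135.44047619 203.97619048] ((557.356201171875, -234.8855438232422), (68.0136489868164, 43.45237731933594), 7.01415491104126) 0.043536247111438664
```

View pics/end.png

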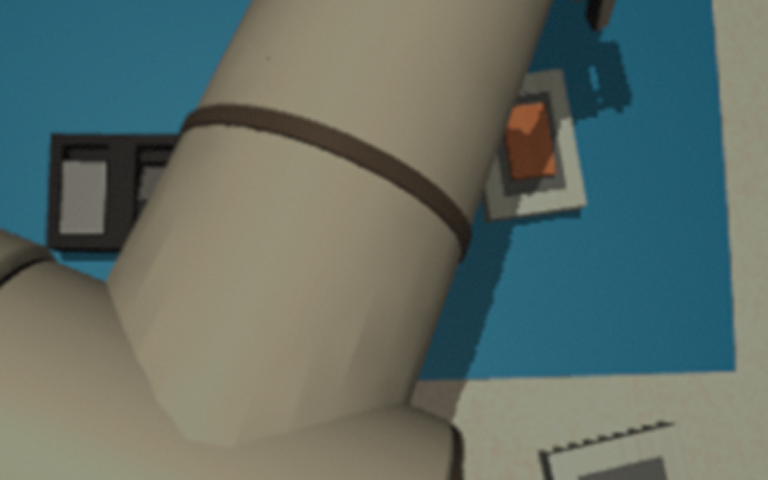

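The end picture shows copper flat (top at z≈44 mm) in the middle of the grey pad at (531,140). It is within about 2 mm of centre and 1° of the pad's direction, and the gripper is clear. I'm handing it in.

```bash
python3 -c "
from h import *
print(r.hand_in())"
```

```text
the job is handed in; nothing more can be done
None
```

The copper plate lies flat and lengthwise on the smaller heat sink's grey pad, within about 2 mm of centre; the job is handed in at about 15 s, with no verdict returned.

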